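# Lay out a vent kit on its printed tray

### The arm

A 6-joint arm with a two-finger parallel gripper is mounted at the origin on the work surface. World frame = base frame: x ahead of the robot, y to its left, z up, the work surface at z = 0. Lengths are in mm, angles in rad, forces in N, time in s.
With the tool pointing down it reaches from about 350 to 975 mm from the base axis. Payload 7.1 kg.
Tool frame: the origin (TCP) lies at the very end of the fingers, on their centre line; the grasp point (between the pads) lies 19 mm behind it (ctrl.pinch_z is the distance from the TCP to the grasp point, in mm); z points along the fingers, y is the direction in which the jaws open and shut (so a half turn about z gives the same grasp; the last joint's range is limited). The gripper opens to 88 mm and grips with 3 to 60 N. Pads are 20 mm wide; open, the fingers measure 115 mm over their backs; the gripper's body (75 mm by 178 mm) begins 61 mm behind the grasp point.
Start: joints at [1.209, 0.423, 1.63, -0, 1.089, -0.019], TCP at [210.046, 588.63, 222.675] pointing down, gripper open.
Joint ranges: [-3, 3], [-0.9, 2.11], [0.09, 2.58], [-1.31, 4.45], [0.11, 2.69], [-2.54, 2.54]. Speed limits (rad/s): [2.39, 2.39, 3.01, 3.14, 3.14, 3.14].

### API

Orientations are given as a rotation vector (axis times angle).
In Python, from workcell import ctrl gives the robot as it stands.
- The arm moves only by the shell command python3 -m inch 'ROWS' [OPENING]. ROWS is JSON, a list of rows, each an object with "xyz": the shift along the tool's x, y, z in cm, a list of three; "spin": the turn about the tool's z in degrees. A call has 1 to 20 rows; each row is the pose to reach, as a shift and turn from the pose measured when the call began, along the tool's axes at that moment; what a row does not reach only later rows make up. A row lasts 1/10 s, in which the tool goes at most 50 mm and 8.59 degrees, less where a joint would pass 70% of its speed; a pose out of reach is approached as far as the arm can. A call with a gripper value outside its range is refused whole. OPENING is the closure, from 0 (fully open) to 1 (shut), set as the call begins (- or left out, the last holds). The fingers move at their own pace and stop on an object; the grip force is fixed at half the most. Time passes only in rows, so rows that repeat a pose let the fingers close. It gives the time, the measured TCP pose, the force and the opening at its end, in the units of the state.
- ctrl.get_obs(): the state, without advancing time (a new reading comes with each control period).
- ctrl.get_image(name): name is "scene" or "top" or "wrist"; returns the picture (384x512x3 uint8, red, green, blue); there is no depth.
- ctrl.camera_info(name): a dict with "camera_matrix" (3x3 intrinsics, pixels), "R" (3x3) and "t" (3): a world point X has camera coordinates R X + t; the wrist camera has in their place "hand_eye" (4x4, takes a point from camera to tool coordinates, whose origin is the TCP and whose axes are the flange's). Camera axes: x right, y down, z forward; pixel columns grow to the right and rows downward; lengths in mm; the calibration is good to about 2 mm. A picture is of the moment at which its call begins: read the wrist's pose just before it. camera_info takes no time and is no camera call.
- ctrl.close_job(): hands the job in, once; it reports no verdict.
The state is a dict: "t": time; "qpos": joint angles; "qvel": joint speeds; "joint_torque": joint torques, N m; "ee_pos": TCP position; "orientation": TCP orientation; "ft_force": force on the tool from outside, world axes, zero at the start; "moment": the same for the moment, N m; "width": finger opening in mm.
Only numpy, scipy, OpenCV 4.12 (cv2) and the standard library are available. Lean on these libraries where they do the work, as an engineer would, in place of code of your own. Each camera call takes 0.05 s, during which the arm holds its last target. There are 200 camera calls.

### The job

Complete the kit on the layout tray. Slide the blue round vent cap along the tray, without lifting it, into its blue circle; free the white slotted plate, which lies flush in the grey nest, by pressing down its edge at the orange end so that it tips up and stays leaning by itself, then grip it and lay it (do not drop it) slotted face up, squarely inside the red rectangle. Leave the bracket that is already in its outline, the tape roll and the small carton where they are.

Things in the scene. Friction and masses are not known exactly. Their poses are not given: they have to be found in the camera images.
- tray: Grey tray fixed to the desk, 270 x 350 mm over its lip; origin under its centre, on the desk. Its floor, covered by white paper, is 4 mm above the desk (z = 0.004); the lip round it is 10 mm above the desk and 5 mm thick. x along the short side, y along the long side.
- disc_mark: Blue circle drawn on the tray floor, where the round cap belongs; origin at its centre on the tray floor. Line 2.5 mm wide, inner diameter 98 mm (5 mm of play all round the cap).
- plate_mark: Red rectangle drawn on the tray floor, where the slotted plate belongs; origin at its centre on the tray floor, x along its long side, y along its short side. Inside the line it measures 120 x 60 mm (5 mm of play all round the plate); either way round will do.
- disc_c (a point): Centre (half-way up) of the blue round vent cap with black rings on top: a solid disc, 88 mm diameter, 30 mm high, about 0.2 kg, lying flat on the tray floor; it slides on the tray when pushed at its side, and stops when the push stops.
- plate_c (a point): Centre (half-way through) of the white slotted plate, 110 (x) x 50 (y) x 8 mm, 0.12 kg; z normal to its slotted face. It starts level in the nest, slots up, flush with the nest's top, x along the nest's x. Pressed at its orange (-x) end it tips and then leans by itself at 38 to 50 degrees, its +x end 30 mm above the nest's top, to be gripped by its sides (50 mm across).
- nest: Grey fixed block, 129 (x) x 69 (y) x 55 mm high; origin under its centre, on the desk. Its -x end wall, towards the robot, and the rims along the well are orange. Walls 8 mm. Under the plate: a ledge (z = 47 mm) from x = -6 mm to the +x wall, and an open well (floor z = 8 mm) from the -x wall to x = -6 mm. Press at about x = -42 mm, under 5 N, to some 26 mm below the top; shut fingers fit in the well.
- bracket: Steel angle bracket, 60 x 38 mm, 30 mm high with its upright flange at +y, 4 mm thick, lying loose in its black outline near the +y end of the tray; origin at the centre of its underside. To be left alone.
- tape: Empty orange tape roll, 92 mm diameter, 24 mm high, lying on the desk beyond the tray and nest; origin at the centre of its underside. To be left alone.
- carton: Small closed carton with a white band, 70 x 110 x 60 mm high, on the desk beyond the tray and nest; origin at the centre of its underside. To be left alone.
Not all that is in view belongs to the job. Several things look just like the part that bears disc_c: the one meant starts farthest to the robot's left. Of the things that look like the part that bears plate_c, the larger one is meant.

How it is judged:
By the outcome, as a careful person would: the job done as asked, in the order asked, and still so for the second after the job is handed in, with the robot touching nothing.
It also fails if it takes over 64 s, if anything falls off the work surface, if the arm or the gripper's body presses on something with over 40 N, if the wrist force passes 120 N, or if a joint passes its speed limit or range.

## Working session

There is one attempt and no reset: what is moved stays moved. The work goes in short steps, Python scripts to look and compute and a shell command to move; the robot and the scene stay as the last step left them, time stands still between calls to the robot, and variables do not carry over. Pictures are saved under pics/ and viewed, about 8 in all and at most 12, crops included, and the job is handed in when it is done.

```bash
mkdir -p pics
cat > h.py <<'E'
import numpy as np, cv2
from scipy.spatial.transform import Rotation as Ro
from workcell import ctrl
def snap(name,fn,crop=None,s=1):
    o=ctrl.get_obs(); im=ctrl.get_image(name)[:,:,::-1].copy()
    cv2.imwrite('pics/raw_'+fn,im); np.save('pics/'+fn+'.npy',np.r_[o['ee_pos'],o['orientation']])
    if crop: x0,y0,x1,y1=crop; im=im[y0:y1,x0:x1]
    cv2.imwrite('pics/'+fn,cv2.resize(im,None,fx=s,fy=s,interpolation=cv2.INTER_CUBIC)); return o
def cam(name,fn=None):
    c=ctrl.camera_info(name); K=np.array(c['camera_matrix'])
    if 'R' in c: return K,np.array(c['R']),np.array(c['t']).ravel()
    p=np.load('pics/'+fn+'.npy'); T=np.eye(4); T[:3,:3]=Ro.from_rotvec(p[3:]).as_matrix(); T[:3,3]=p[:3]
    M=np.linalg.inv(T@np.array(c['hand_eye'])); return K,M[:3,:3],M[:3,3]
def px2w(name,u,v,z,fn=None):
    K,R,t=cam(name,fn); d=R.T@np.linalg.solve(K,[u,v,1]); c=-R.T@t
    return c+d*(z-c[2])/d[2]
def w2px(name,X,fn=None):
    K,R,t=cam(name,fn); p=K@(R@np.array(X,float)+t); return p[:2]/p[2]
def tool(target):  # shift in tool axes (cm) from now to world target TCP
    o=ctrl.get_obs(); R=Ro.from_rotvec(o['orientation']).as_matrix()
    return R.T@(np.array(target)-np.array(o['ee_pos']))/10
E
python3 - <<'E'
from h import *
o=snap('top','top1.png',s=1.5); print(o); snap('scene','scene1.png',s=1.5)
print(Ro.from_rotvec(o['orientation']).as_matrix().round(3), ctrl.camera_info('wrist'))
E
```

```text
{'t': 0.0, 'qpos': array([ 1.20899157e+00,  4.23829763e-01,  1.63067126e+00,  1.54903851e-05,
        1.08860291e+00, -1.89955440e-02]), 'qvel': array([-0.00078108,  0.00016136, -0.00024053, -0.00015658, -0.00168111,
        0.00054005]), 'joint_torque': array([ 8.53808979e-05, -5.44632518e+01, -2.73675352e+01,  6.43947744e-02,
        2.26278871e-02, -1.28284523e-04]), 'ee_pos': array([209.85896237, 588.13211357, 221.91597904]), 'orientation': array([-5.35810492e-01, -3.09525839e+00,  2.32670640e-03]), 'ft_force': array([-0.21753912,  0.71572134,  0.28856781]), 'moment': array([ 0.00152305,  0.03540668, -0.00123047]), 'width': 88.04409213990584}
[[-0.942  0.336 -0.001]
 [ 0.336  0.942 -0.001]
 [ 0.    -0.002 -1.   ]] {'camera_matrix': array([[265.28136388,   0.        , 257.61628918],
       [  0.        , 265.28136388, 194.72189894],
       [  0.        ,   0.        ,   1.        ]]), 'hand_eye': array([[-5.62212935e-04, -9.57510354e-01, -2.88398347e-01,
         7.97321603e+01],
       [ 9.99999842e-01, -5.32618425e-04, -1.81086992e-04,
         1.14438822e+00],
       [ 1.97863965e-05, -2.88398403e-01,  9.57510502e-01,
        -1.62223317e+02],
       [ 0.00000000e+00,  0.00000000e+00,  0.00000000e+00,
         1.00000000e+00]])}
```

View pics/top1.png

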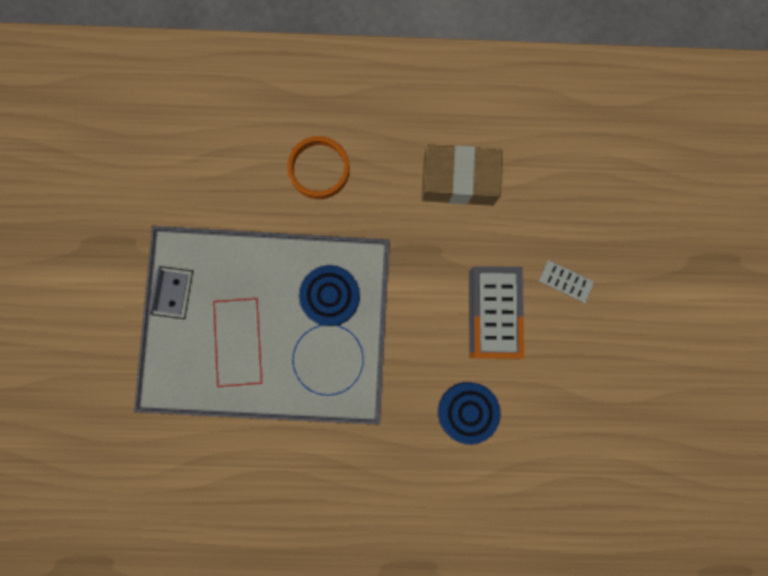

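View pics/scene1.png

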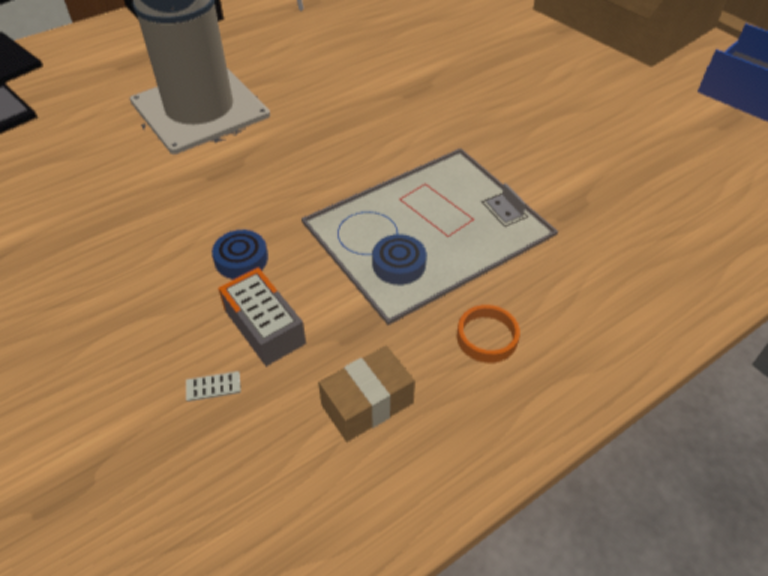

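Candidates for the cap are the one on the tray at (329,295) in the 1.5x picture and the one on the desk at (469,413). Left is +y, so the tray one is meant. Candidates for the plate are the one in the nest at (498,312) and the small one on the desk at (566,281); the larger, in the nest, is meant. I'll check this in a close crop.

Run:
```python
from h import *
im=cv2.imread('pics/raw_top1.png')[145:290,85:405]
cv2.imwrite('pics/crop1.png',cv2.resize(im,None,fx=2.5,fy=2.5,interpolation=cv2.INTER_CUBIC))
q=lambda u,v,z: px2w('top',u/1.5,v/1.5,z)[:2].round(1)
for n,u,v,z in [('disc',329.5,295,34),('mark',328,359.5,4),('r1',213,301,4),('r2',257,298,4),('r3',262,383,4),('r4',218,387,4),
 ('n1',470,268,55),('n2',522,267,55),('n3',524,357,55),('n4',470,357,55),('disc2',469,413,30),('t1',153,228,10),('t2',389,241,10),('t3',379,423,10),('t4',136,411,10),('br',172,292,4)]: print(n,q(u,v,z))
K,R,t=cam('top'); print('cam',-R.T@t)
```

```text
disc [588.   76.3]
mark [497.   77.1]
r1 [577.6 247.2]
r2 [583.7 183.7]
r3 [461.1 170.7]
r4 [454.  233.3]
n1 [ 629.5 -120.9]
n2 [ 632.9 -194.5]
n3 [ 506.8 -197.4]
n4 [ 505.  -122.1]
disc2 [ 426.9 -125.1]
t1 [681.8 338.8]
t2 [672.7  -7. ]
t3 [408.7   0.9]
t4 [418.  345.4]
br [589.2 307.2]
cam [ 494.69341863   15.62953012 1005.325625  ]
```

View pics/crop1.png

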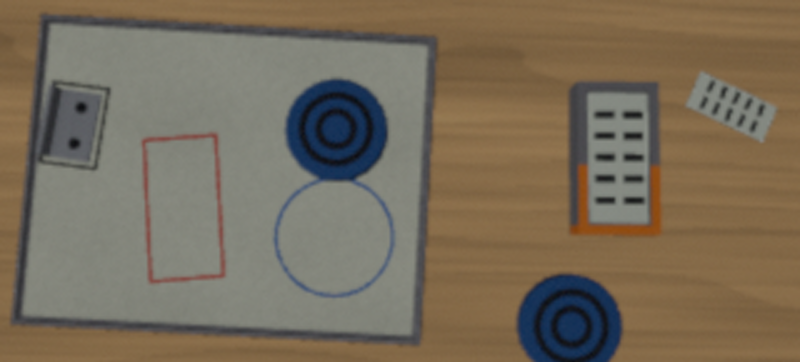

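The crop confirms it. The tray cap is at (336,129), full size, beside its circle at (335,237). The nest plate at (618,160) is clearly larger than the small loose one at (731,106). The red rectangle's corners are at (144,140), (216,135), (224,275) and (150,282).

Run:
```python
from h import *
q=lambda u,v,z: px2w('top',85+u/2.5,145+v/2.5,z)[:2]
for n,u,v,z in [('disc',336.5,129.5,34),('discL',286.5,129,20),('discR',387,129,20),('mark',334.5,237.5,4)]: print(n,q(u,v,z).round(1))
r=np.array([q(*p,4) for p in [(144,140),(216,135),(224,275),(150,282)]]); c=r.mean(0); print('rect',c.round(1),[np.linalg.norm(r[i]-r[(i+1)%4]).round(1) for i in range(4)], np.degrees(np.arctan2(*((r[0]+r[1]-r[2]-r[3])[::-1]))))
n=np.array([q(*p,55) for p in [(579,83),(658,83),(660,234),(580,234)]]); print('nest',n.round(1),n.mean(0).round(1))
p=np.array([q(*p,55) for p in [(586,93),(648,93),(651,225),(588,225)]]); print('plate',p.round(1),p.mean(0).round(1))
print('tool',tool([650,76,120]).round(2))
```

```text
disc [587.7  76.4]
discL [588.4 120.4]
discR [590.7  33.7]
mark [496.3  76.8]
rect [519.  208.5] [np.float64(62.7), np.float64(121.8), np.float64(63.6), np.float64(123.1)] 5.735031187031944
nest [[ 630.6 -127.8]
 [ 632.5 -194.9]
 [ 505.6 -196.7]
 [ 504.  -129.8]] [ 568.2 -162.3]
plate [[ 622.3 -133.8]
 [ 623.8 -186.4]
 [ 512.8 -189.1]
 [ 511.6 -136.4]] [ 567.6 -161.4]
tool [-58.67 -33.43  10.24]
```

```bash
python3 -m inch '[{"xyz":[-4,-2.3,0.5],"spin":-2},{"xyz":[-8,-4.6,1],"spin":-6},{"xyz":[-12,-6.9,2],"spin":-10},{"xyz":[-16,-9.2,3],"spin":-14},{"xyz":[-20,-11.4,4],"spin":-18},{"xyz":[-24,-13.7,5],"spin":-19.6},{"xyz":[-28,-16,6],"spin":-19.6},{"xyz":[-32,-18.2,7],"spin":-19.6},{"xyz":[-36,-20.5,8],"spin":-19.6},{"xyz":[-40,-22.8,9],"spin":-19.6},{"xyz":[-44,-25.1,10],"spin":-19.6},{"xyz":[-48,-27.4,10.2],"spin":-19.6},{"xyz":[-52,-29.6,10.2],"spin":-19.6},{"xyz":[-56,-31.9,10.2],"spin":-19.6},{"xyz":[-58.7,-33.4,10.2],"spin":-19.6},{"xyz":[-58.7,-33.4,10.2],"spin":-19.6},{"xyz":[-58.7,-33.4,10.2],"spin":-19.6}]' 0.43
python3 - <<'E'
from h import *
o=snap('wrist','w1.png',s=1.5); print(o['width'],o['t'])
for X in ([588,76,34],[496.5,77,4]): print(w2px('wrist',X,'w1.png')*1.5)
E
```

```text
t: 1.8
ee_pos: [650.0, 75.7, 119.8]
orientation: [-0.004, -3.14, 0.002]
ft_force: [-0.8, -0.1, 0.3]
width: 50.2
50.23900930651154 1.8
[384.8812473  202.24096516]
[386.16004876  46.89152848]
```

View pics/w1.png

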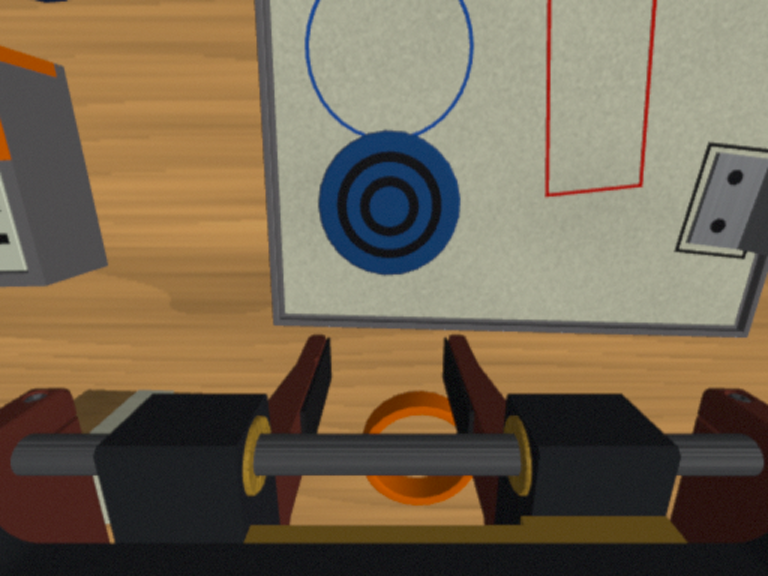

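The wrist view shows the cap centred at (389,205), its circle at about (389,46), the bracket at (727,200), and the fingers open at the bottom. All of it agrees with the top view to a few millimetres.

Run:
```python
from h import *
q=lambda u,v,z: px2w('wrist',u/1.5,v/1.5,z,'w1.png').round(1)[:2]
print(q(389,206,34), q(319.5,203,20),q(460,203,20), 'mark L/R at y46',q(307,46,4),q(472,46,4),'bottom',q(389,139,4))
print('lip',q(389,318,10),q(520,323,10)); print(tool([650,74,14]).round(2))
```

```text
[590.3  78.5] [589.3  33.8] [589.6 124.3] mark L/R at y46 [495.9  28.3] [496.2 129.8] bottom [549.6  78.7]
lip [672.1  78.5] [676.2 174.2]
[-0.08 -0.23 10.58]
```

```bash
python3 -m inch '[{"xyz":[0.2,0.2,3]},{"xyz":[0.2,0.2,6]},{"xyz":[0.2,0.2,8.5]},{"xyz":[0.2,0.2,10]},{"xyz":[0.2,0.2,10.6]},{"xyz":[0.2,0.2,10.6]},{"xyz":[0.9,0.2,10.6]},{"xyz":[1.6,0.2,10.6]},{"xyz":[2.3,0.2,10.6]},{"xyz":[3.0,0.2,10.6]},{"xyz":[3.7,0.2,10.6]},{"xyz":[4.4,0.2,10.6]},{"xyz":[5.1,0.2,10.6]},{"xyz":[5.8,0.2,10.6]},{"xyz":[6.5,0.2,10.6]},{"xyz":[7.2,0.2,10.6]},{"xyz":[7.9,0.2,10.6]},{"xyz":[8.6,0.2,10.6]},{"xyz":[9.3,0.2,10.6]},{"xyz":[9.7,0.2,10.6]}]'
python3 -m inch '[{"xyz":[0.2,0,0]},{"xyz":[0.2,0,0]}]'
python3 - <<'E'
from h import *
o=snap('wrist','w2.png',s=1.5); print(o['ee_pos'],o['t'],w2px('wrist',[497.5,78,34],'w2.png')*1.5)
E
```

```text
[649.45605731  76.44627383 119.82373199] 1.85 [386.88078527  33.41933552]$[0]: bad value
$[0]: bad value
```

View pics/w2.png

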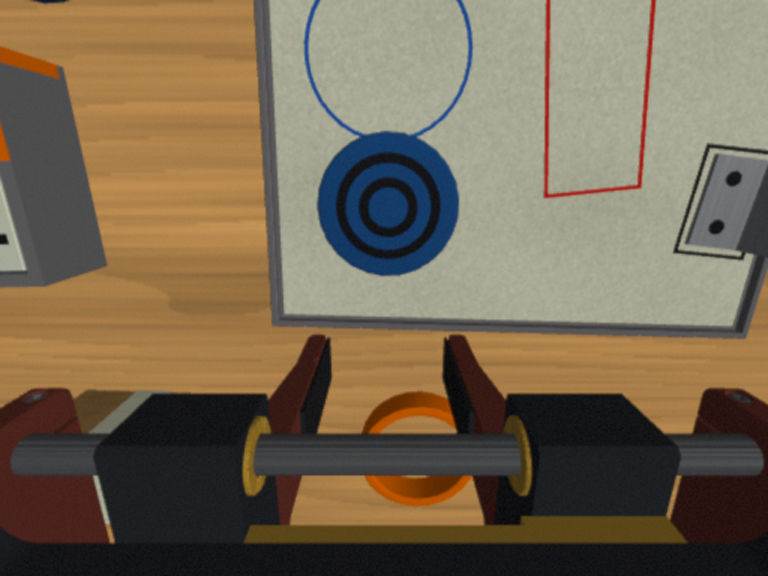

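Nothing moved: the call was refused because spin is a required field. I'll resend it with spin.

```bash
python3 -m inch '[{"xyz":[0.2,0.2,3],"spin":0},{"xyz":[0.2,0.2,6],"spin":0},{"xyz":[0.2,0.2,8.5],"spin":0},{"xyz":[0.2,0.2,10],"spin":0},{"xyz":[0.2,0.2,10.6],"spin":0},{"xyz":[0.2,0.2,10.6],"spin":0},{"xyz":[0.9,0.2,10.6],"spin":0},{"xyz":[1.6,0.2,10.6],"spin":0},{"xyz":[2.3,0.2,10.6],"spin":0},{"xyz":[3.0,0.2,10.6],"spin":0},{"xyz":[3.7,0.2,10.6],"spin":0},{"xyz":[4.4,0.2,10.6],"spin":0},{"xyz":[5.1,0.2,10.6],"spin":0},{"xyz":[5.8,0.2,10.6],"spin":0},{"xyz":[6.5,0.2,10.6],"spin":0},{"xyz":[7.2,0.2,10.6],"spin":0},{"xyz":[7.9,0.2,10.6],"spin":0},{"xyz":[8.6,0.2,10.6],"spin":0},{"xyz":[9.3,0.2,10.6],"spin":0},{"xyz":[9.7,0.2,10.6],"spin":0}]' && python3 -m inch '[{"xyz":[0.1,0,0],"spin":0},{"xyz":[0.1,0,0],"spin":0}]'
python3 - <<'E'
from h import *
o=snap('wrist','w3.png',s=1.5); print(o['ee_pos'],o['t'],w2px('wrist',[497.5,78,34],'w3.png')*1.5)
E
```

```text
t: 3.9
ee_pos: [551.1, 78.8, 14.1]
orientation: [-0.0, -3.139, 0.002]
ft_force: [3.1, 0.2, 3.3]
width: 49.9
t: 4.1
ee_pos: [549.4, 78.8, 13.9]
orientation: [0.0, -3.138, 0.002]
ft_force: [1.4, -0.0, 1.8]
width: 49.8
[549.36669917  78.76570171  13.88061819] 4.1 [380.88642292 251.15497962]
```

View pics/w3.png

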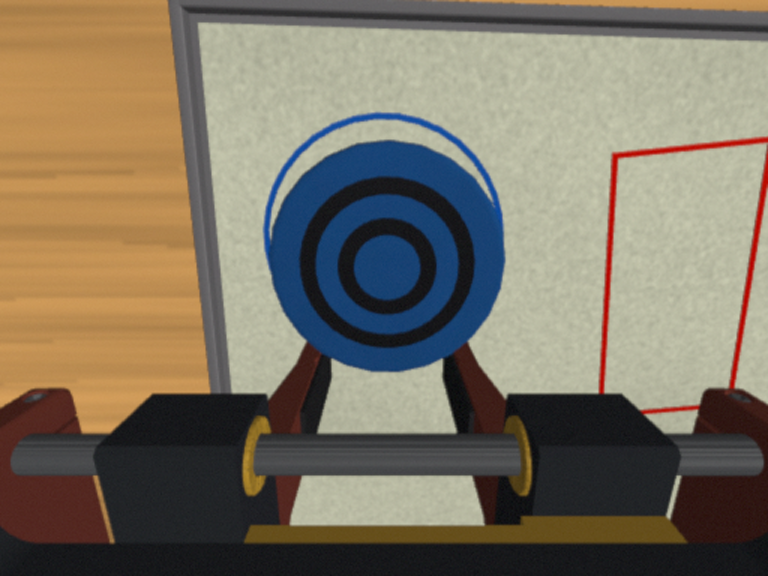

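The cap sits at (388,266), pushed between the fingertips. The circle's far edge is at (384,116), so the cap is still short of it. I'll work out the rest of the push.

Run:
```python
from h import *
q=lambda u,v,z: px2w('wrist',u/1.5,v/1.5,z,'w3.png').round(1)[:2]
print('disc',q(388,266,34),'L/R',q(271,262,34),q(504,262,34),'far top rim',q(388,141,34),'near',q(388,371,34))
print('mark far',q(384,116,4)); 
P=[(384,116),(330,131),(284,175),(268,215),(441,131),(488,175),(500,210)]
W=np.array([q(*p,4) for p in P]); A=np.c_[2*W,np.ones(len(W))]; s=np.linalg.lstsq(A,(W**2).sum(1),rcond=None)[0]; print('mark fit',s[:2],np.sqrt(s[2]+s[0]**2+s[1]**2))
```

```text
disc [503.   80.6] L/R [501.5  37.8] [501.5 122.9] far top rim [460.1  80.6] near [545.6  80.6]
mark far [448.5  79. ]
mark fit [500.14969014  79.41205603] 51.37398743398274
```

```bash
python3 -m inch '[{"xyz":[0.2,-0.05,0],"spin":0},{"xyz":[0.45,-0.1,0],"spin":0},{"xyz":[0.45,-0.1,0],"spin":0},{"xyz":[0.45,-0.1,0],"spin":0},{"xyz":[-1,-0.1,0],"spin":0},{"xyz":[-3,-0.1,0],"spin":0},{"xyz":[-5,-0.1,-2],"spin":0},{"xyz":[-5,-0.1,-6],"spin":0},{"xyz":[-5,-0.1,-10.6],"spin":0},{"xyz":[-5,-0.1,-10.6],"spin":0},{"xyz":[-5,-0.1,-10.6],"spin":0}]'
python3 - <<'E'
from h import *
o=snap('wrist','w4.png',(150,40,410,240),3); print(o['ee_pos'],o['t'])
E
```

```text
t: 5.25
ee_pos: [599.6, 77.9, 120.1]
orientation: [-0.0, -3.138, 0.002]
ft_force: [0.2, -0.8, -0.2]
width: 50.3
[599.64169757  77.8589888  120.13474843] 5.25
```

View pics/w4.png

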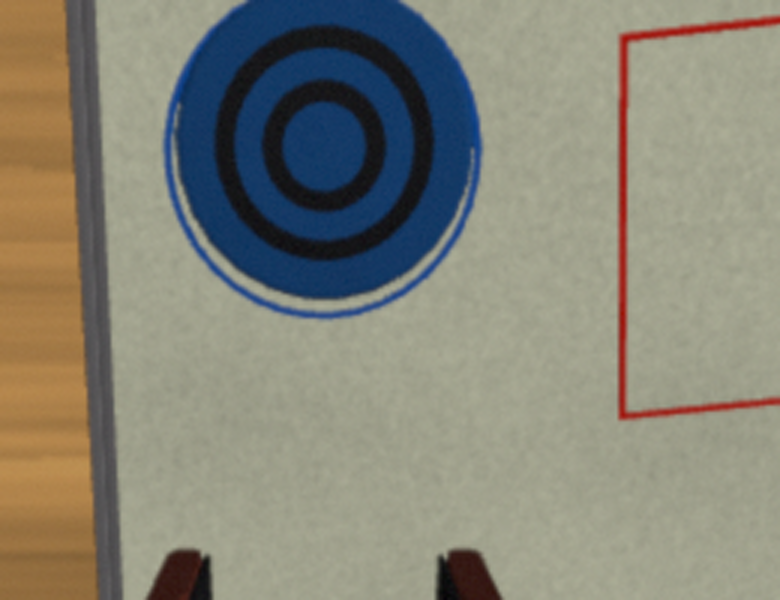

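The cap at (324,146) lies within the circle: white shows between it and the line on the left, right and near sides (cap near edge at y=298, line at 316). I'll compute the offset now.

Run:
```python
from h import *
q=lambda u,v,z: px2w('wrist',150+u/3,40+v/3,z,'w4.png').round(1)[:2]
print('disc',q(324,146,34),'near rim',q(324,298,34),'L/R',q(176,148,34),q(474,148,34))
print('mark near(line mid)',q(324,315,4),'L/R mid',q(168,150,4),q(479,150,4))
print('rect near corner L',q(623,415,4),q(623,37,4))
print('to press',tool([568-42,-163,100]).round(2))
```

```text
disc [498.1  79.3] near rim [541.6  79.3] L/R [498.6  36.2] [498.7 123. ]
mark near(line mid) [549.9  79.3] L/R mid [496.6  28.3] [496.6 130. ]
rect near corner L [585.4 186.5] [463.4 173.4]
to press [  7.26 -24.07   1.97]
```

```bash
python3 -m inch '[{"xyz":[0,-3,-1.5],"spin":0},{"xyz":[0,-7,-3],"spin":0},{"xyz":[-1,-11,-3],"spin":0},{"xyz":[-2,-15,-3],"spin":0},{"xyz":[-2,-19,-3],"spin":0},{"xyz":[-2,-22.5,-3],"spin":0},{"xyz":[-2,-23.9,-3],"spin":0},{"xyz":[-2,-23.9,-3],"spin":0},{"xyz":[-2,-23.9,-3],"spin":0}]' 1
python3 - <<'E'
from h import *
o=snap('wrist','w5.png',(130,20,390,220),3); print(o['ee_pos'],o['t'],o['width'],o['ft_force'])
E
```

```text
t: 6.2
ee_pos: [618.1, -160.2, 147.9]
orientation: [-0.0, -3.133, 0.001]
ft_force: [0.0, 0.1, -0.2]
width: 0.4
[ 618.05496063 -160.15453384  147.88028613] 6.2 0.41089039123238713 [ 0.02746805  0.05449717 -0.22236862]
```

View pics/w5.png

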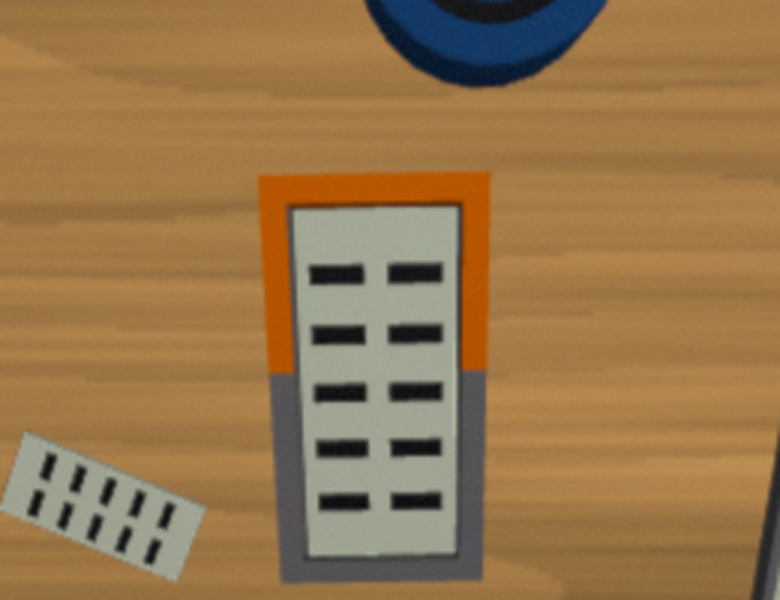

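The nest's top corners are at (258,176), (490,172), (484,580) and (281,582). The plate's are at (290,206), (461,205), (457,555) and (307,556).

Run:
```python
from h import *
q=lambda u,v,z: px2w('wrist',130+u/3,20+v/3,z,'w5.png')[:2]
for P in ([(258,176),(490,172),(484,580),(281,582)],[(290,206),(461,205),(457,555),(307,556)]):
    n=np.array([q(*p,55) for p in P]); d=(n[2]+n[3]-n[0]-n[1])/2
    print(n.round(1).tolist(),n.mean(0).round(1),np.linalg.norm(d).round(1),np.degrees(np.arctan2(d[1],d[0])).round(2))
```

```text
[[507.1, -196.0], [506.1, -127.2], [634.7, -124.5], [635.4, -193.9]] [ 570.8 -160.4] 128.5 1.07
[[515.4, -186.8], [515.2, -135.5], [625.7, -133.9], [626.0, -184.7]] [ 570.6 -160.2] 110.6 0.95
```

```bash
python3 -m inch '[{"xyz":[4,-0.1,2],"spin":-0.5},{"xyz":[8,-0.1,4],"spin":-1},{"xyz":[8.95,-0.1,6.5],"spin":-1},{"xyz":[8.95,-0.1,8],"spin":-1},{"xyz":[8.95,-0.1,8.5],"spin":-1},{"xyz":[8.95,-0.1,9],"spin":-1},{"xyz":[8.95,-0.1,9.4],"spin":-1},{"xyz":[8.95,-0.1,9.8],"spin":-1},{"xyz":[8.95,-0.1,10.2],"spin":-1},{"xyz":[8.95,-0.1,10.6],"spin":-1},{"xyz":[8.95,-0.1,11],"spin":-1},{"xyz":[8.95,-0.1,11.4],"spin":-1},{"xyz":[8.95,-0.1,11.7],"spin":-1},{"xyz":[8.95,-0.1,11.9],"spin":-1},{"xyz":[8.95,-0.1,11.9],"spin":-1},{"xyz":[8.95,-0.1,11.9],"spin":-1}]'
```

```text
t: 7.85
ee_pos: [528.5, -161.0, 32.8]
orientation: [0.028, -3.135, 0.002]
ft_force: [-9.5, 3.5, 32.7]
width: 0.5
```

Resistance of 33 N stopped it at z=33, so the plate is probably against its stop. I'll back straight up and look.

```bash
python3 -m inch '[{"xyz":[0,0,-0.5],"spin":0},{"xyz":[0,0,-1.5],"spin":0},{"xyz":[0,0,-4],"spin":0},{"xyz":[0,0,-8],"spin":0},{"xyz":[-3,0,-11],"spin":0},{"xyz":[-7,0,-12],"spin":0},{"xyz":[-9,0,-12],"spin":0},{"xyz":[-9,0,-12],"spin":0},{"xyz":[-9,0,-12],"spin":0}]'
python3 - <<'E'
from h import *
o=snap('wrist','w6.png'); print(o['ee_pos'],o['t'],o['ft_force']); snap('scene','s2.png')
a=cv2.imread('pics/raw_w6.png')[10:240,130:390]; b=cv2.imread('pics/raw_s2.png')[160:260,120:220]
cv2.imwrite('pics/c6.png',np.hstack([cv2.resize(a,None,fx=1.7,fy=1.7),cv2.resize(b,(340,391))]))
E
```

```text
t: 8.75
ee_pos: [618.3, -159.0, 151.5]
orientation: [0.029, -3.133, 0.001]
ft_force: [-0.8, 0.1, -0.3]
width: 0.6
[ 618.31956243 -158.95785867  151.53830599] 8.75 [-0.76553928  0.09238245 -0.26407431]
```

View pics/c6.png

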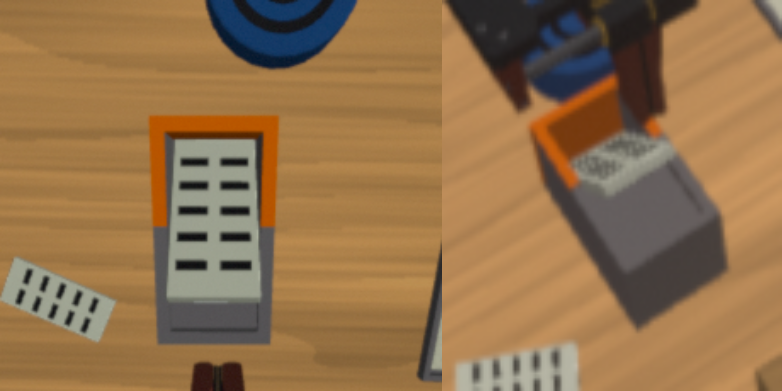

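The plate now leans by itself. In the wrist view its raised +x edge runs from (168,298) to (261,299) and its low edge is at y≈140; the scene view shows it standing up out of the nest.

Run:
```python
from h import *
q=lambda u,v,z: px2w('wrist',130+u/1.7,10+v/1.7,z,'w6.png')[:2].round(1)
for z in (80,85): print(z,q(168,298,z),q(261,299,z),'underside of end',q(214,303,z-6))
for z in (12,18): print(z,q(175,140,z),q(257,140,z))
```

```text
80 [ 600.4 -184.4] [ 600.  -134.5] underside of end [ 604.3 -159.7]
85 [ 599.1 -183.8] [ 598.8 -135. ] underside of end [ 603.  -159.7]
12 [ 515.4 -186.1] [ 514.5 -134.6]
18 [ 515.9 -185.5] [ 515.  -135.1]
```

```bash
python3 -m inch '[{"xyz":[1.5,-0.07,0],"spin":0},{"xyz":[3.48,-0.07,0.5],"spin":0},{"xyz":[3.48,-0.07,2.5],"spin":0},{"xyz":[3.48,-0.07,4.5],"spin":0},{"xyz":[3.48,-0.07,6.5],"spin":0},{"xyz":[3.48,-0.07,8],"spin":0},{"xyz":[3.48,-0.07,8.85],"spin":0},{"xyz":[3.48,-0.07,8.85],"spin":0},{"xyz":[3.48,-0.07,8.85],"spin":0}]' 0.2 && python3 -m inch '[{"xyz":[0,0,0],"spin":0},{"xyz":[0,0,0],"spin":0},{"xyz":[0,0,0],"spin":0},{"xyz":[0,0,0],"spin":0},{"xyz":[0,0,0],"spin":0},{"xyz":[0,0,0],"spin":0}]' 1
```

```text
t: 9.75
ee_pos: [581.2, -160.4, 63.3]
orientation: [0.028, -3.132, 0.001]
ft_force: [-0.3, 0.0, 0.4]
width: 68.4
t: 10.35
ee_pos: [581.0, -160.4, 63.1]
orientation: [0.028, -3.132, 0.0]
ft_force: [-0.4, -0.5, -0.7]
width: 49.5
```

```bash
python3 -m inch '[{"xyz":[0,0.05,0],"spin":0},{"xyz":[0,0.05,0],"spin":0},{"xyz":[0,0.05,0.1],"spin":0},{"xyz":[0,0.05,0.22],"spin":0},{"xyz":[0,0.05,0.22],"spin":0}]' 0.35 && python3 -m inch '[{"xyz":[0,0,0],"spin":0},{"xyz":[0,0,0],"spin":0},{"xyz":[0,0,0],"spin":0},{"xyz":[0,0,0],"spin":0},{"xyz":[0,0,0],"spin":0}]' 1 && python3 -m inch '[{"xyz":[0,0,-0.5],"spin":0},{"xyz":[-0.1,0,-1.5],"spin":0},{"xyz":[-0.2,0,-3],"spin":0},{"xyz":[-0.3,0,-5],"spin":0},{"xyz":[-0.3,0,-7],"spin":0},{"xyz":[-0.3,0,-9],"spin":0},{"xyz":[-0.3,0,-10],"spin":0},{"xyz":[-0.3,0,-10],"spin":0}]'
python3 - <<'E'
from h import *
o=snap('wrist','w7.png'); print(o['ee_pos'],o['orientation'],o['t'],o['width'],o['ft_force']); snap('scene','s3.png')
a=cv2.imread('pics/raw_w7.png')[10:260,100:410]; b=cv2.imread('pics/raw_s3.png')[100:240,90:230]
cv2.imwrite('pics/c7.png',np.hstack([cv2.resize(a,None,fx=1.4,fy=1.4),cv2.resize(b,(350,350))]))
E
```

```text
t: 10.85
ee_pos: [580.9, -159.9, 60.7]
orientation: [0.028, -3.132, 0.0]
ft_force: [0.3, 0.4, 0.5]
width: 57.0
t: 11.35
ee_pos: [581.1, -160.2, 60.8]
orientation: [0.028, -3.132, 0.001]
ft_force: [0.6, -4.0, -0.2]
width: 49.4
t: 12.15
ee_pos: [586.2, -160.0, 163.2]
orientation: [0.028, -3.136, 0.002]
ft_force: [0.6, 0.9, -1.8]
width: 49.7
[ 586.15130441 -159.97982996  163.15758185] [ 2.78785545e-02 -3.13559088e+00  1.95694328e-03] 12.15 49.66352168590288 [ 0.57168338  0.86793449 -1.75813279]
```

View pics/c7.png

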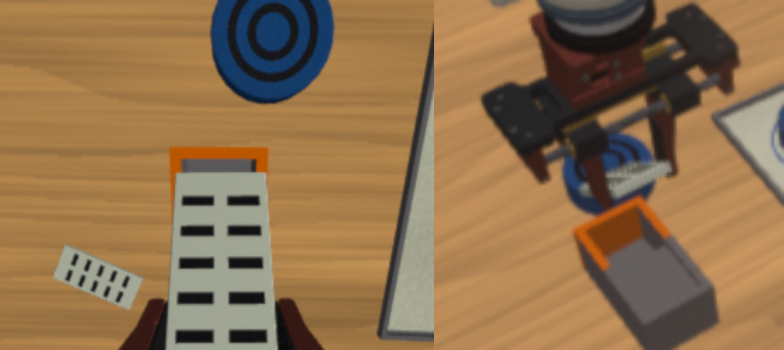

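The plate is held at about 40°, slots up, and clear of the nest. Next I carry it over the red rectangle.

```bash
python3 -c "
from h import *
print(tool([529.4,211.6,120]).round(2))"
```

```text
[ 4.84 37.23  4.12]
```

```bash
python3 -m inch '[{"xyz":[0.3,1.5,0],"spin":0},{"xyz":[0.8,5,0],"spin":-1},{"xyz":[1.3,9,0],"spin":-2},{"xyz":[1.8,13,0],"spin":-3},{"xyz":[2.4,17,0],"spin":-4},{"xyz":[3,21,0],"spin":-5},{"xyz":[3.5,25,0],"spin":-5},{"xyz":[4,29,0],"spin":-5},{"xyz":[4.5,32.5,1],"spin":-5},{"xyz":[4.84,35.2,2],"spin":-5},{"xyz":[4.84,36.7,3],"spin":-5},{"xyz":[4.84,37.2,4.1],"spin":-5},{"xyz":[4.84,37.2,4.1],"spin":-5},{"xyz":[4.84,37.2,4.1],"spin":-5}]'
python3 - <<'E'
from h import *
o=snap('wrist','w8.png',s=1.5); print(o['ee_pos'],o['orientation'],o['t'],o['width'],o['ft_force'])
R=Ro.from_rotvec(o['orientation']).as_matrix(); print(R.round(3))
print(tool([529.4,211.6,62]).round(2),tool([549.3,213.7,4.5]).round(2))
E
```

```text
t: 13.65
ee_pos: [529.1, 210.3, 119.6]
orientation: [0.163, -3.126, 0.001]
ft_force: [-0.4, 0.7, -1.3]
width: 49.5
[529.13693927 210.32142249 119.57208432] [ 1.63352004e-01 -3.12644619e+00  9.43345463e-04] 13.65 49.534207735822 [-0.39525809  0.66089992 -1.29579338]
[[-0.994 -0.104 -0.011]
 [-0.104  0.995 -0.001]
 [ 0.011 -0.    -1.   ]]
[-0.06  0.13  5.8 ] [-2.11  0.14 11.53]
```

View pics/w8.png

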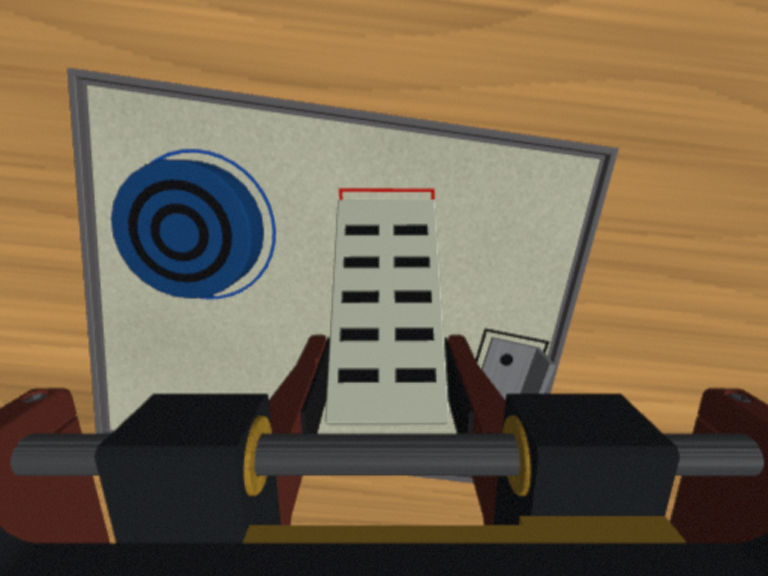

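Plate aligned above the rectangle. The red end line runs from (340,190) to (434,190) and the plate's low edge spans 341–433 at y≈199. The cap appears inside its circle, apart from parallax. One view remains, so I'll measure numerically from here.

Run:
```python
from h import *
im=cv2.imread('pics/raw_w8.png').astype(int); b,g,r=im[...,0],im[...,1],im[...,2]
m=(r>g+50)&(r>b+50)&(abs(g-b)<35); m[:110]=0; m[150:]=0; m[:,:210]=0; m[:,310:]=0
v,u=np.nonzero(m); print(len(v),u.min(),u.max(),v.min(),v.max())
# end line = rows near the top
pts=[]
for c in range(u.min()+5,u.max()-4):
    w=v[u==c]; w=w[w<v.min()+6]
    if len(w): pts.append((c,w.mean()))
k=np.polyfit(*np.array(pts).T,1)
A,B=[px2w('wrist',x,np.polyval(k,x),4,'w8.png')[:2] for x in (u.min()+.0,u.max()+1.)]
d=B-A; print(A.round(1),B.round(1),np.linalg.norm(d).round(1),'yaw',np.degrees(np.arctan2(-d[0],d[1])).round(2)); 
a=np.arctan2(-d[0],d[1]); print('centre',((A+B)/2+61.25*np.array([np.cos(a),np.sin(a)])).round(1))
```

```text
196 226 289 125 132
[463.  172.3] [456.9 237.1] 65.1 yaw 5.31
centre [520.9 210.3]
```

```bash
python3 -m inch '[{"xyz":[0.2,0.1,2],"spin":0},{"xyz":[0.2,0.1,4],"spin":0},{"xyz":[0.2,0.1,5.2],"spin":0},{"xyz":[0.2,0.12,5.8],"spin":0},{"xyz":[0.2,0.12,6.2],"spin":0},{"xyz":[-0.05,0.12,6.5],"spin":0},{"xyz":[-0.33,0.12,6.8],"spin":0},{"xyz":[-0.55,0.12,7.1],"spin":0},{"xyz":[-0.75,0.12,7.4],"spin":0},{"xyz":[-0.75,0.12,7.4],"spin":0}]'
python3 - <<'E'
from h import *
o=ctrl.get_obs(); print(o['ft_force'],o['moment'],tool([549.1,213.5,4.5]).round(2))
E
```

```text
t: 14.7
ee_pos: [537.3, 212.3, 46.2]
orientation: [0.163, -3.129, -0.0]
ft_force: [2.3, -1.8, 3.2]
width: 49.3
[ 2.31530602 -1.77087158  3.24736733] [-0.3764726  -0.09163962  0.15747303] [-1.22 -0.01  4.16]
```

```bash
python3 -m inch '[{"xyz":[-0.2,0,0.35],"spin":0},{"xyz":[-0.37,0,0.7],"spin":0},{"xyz":[-0.53,0,1],"spin":0},{"xyz":[-0.67,0,1.3],"spin":0},{"xyz":[-0.8,0,1.65],"spin":0},{"xyz":[-0.92,0,2],"spin":0},{"xyz":[-1.02,0,2.35],"spin":0},{"xyz":[-1.1,0,2.7],"spin":0},{"xyz":[-1.15,0,3.05],"spin":0},{"xyz":[-1.19,0,3.4],"spin":0},{"xyz":[-1.21,0,3.7],"spin":0},{"xyz":[-1.22,0,3.9],"spin":0},{"xyz":[-1.22,0,4.05],"spin":0},{"xyz":[-1.22,0,4.1],"spin":0},{"xyz":[-1.22,0,4.1],"spin":0}]'
python3 - <<'E'
from h import *
snap('wrist','w9.png'); im=cv2.imread('pics/raw_w9.png').astype(int); b,g,r=im[...,0],im[...,1],im[...,2]
m=(r>g+50)&(r>b+50)&(abs(g-b)<35)
for y in range(60,260,8):
    u=np.nonzero(m[y,150:400])[0]+150; print(y,u.min() if len(u) else '',u.max() if len(u) else '',len(u),im[y,258])
E
```

```text
t: 16.2
ee_pos: [549.0, 213.6, 5.0]
orientation: [0.163, -3.129, 0.0]
ft_force: [3.0, 1.2, 2.4]
width: 50.1
60   0 [131 149 148]
68   0 [132 152 151]
76   0 [131 150 147]
84   0 [129 149 148]
92   0 [129 149 147]
100 199 311 10 [120 137 137]
108 200 310 9 [142 159 153]
116 200 310 10 [142 158 154]
124 201 309 8 [141 158 154]
132 201 309 9 [139 154 151]
140 202 308 8 [140 156 150]
148 202 308 9 [140 155 151]
156 203 308 9 [139 155 151]
164 203 307 8 [138 154 150]
172 204 307 9 [139 156 150]
180 204 306 8 [139 154 150]
188 204 306 9 [139 156 151]
196 205 305 8 [139 156 151]
204 205 305 8 [138 154 150]
212 206 304 8 [140 155 150]
220 206 304 8 [138 154 149]
228   0 [137 152 149]
236   0 [135 152 147]
244   0 [137 152 149]
252   0 [137 153 150]
```

Run:
```python
from h import *
im=cv2.imread('pics/raw_w9.png').astype(int)
print('end cols'); 
for c in (225,285): print(c,[(v,*im[v,c]) for v in range(88,112)])
for y in (120,200): print(y,[(u,*im[y,u]) for u in range(198,222)],'\n',[(u,*im[y,u]) for u in range(292,314)])
```

```text
end cols
225 [(88, np.int64(133), np.int64(153), np.int64(151)), (89, np.int64(131), np.int64(150), np.int64(149)), (90, np.int64(129), np.int64(149), np.int64(148)), (91, np.int64(133), np.int64(152), np.int64(151)), (92, np.int64(135), np.int64(155), np.int64(155)), (93, np.int64(132), np.int64(152), np.int64(155)), (94, np.int64(83), np.int64(97), np.int64(152)), (95, np.int64(32), np.int64(39), np.int64(151)), (96, np.int64(8), np.int64(12), np.int64(150)), (97, np.int64(1), np.int64(6), np.int64(150)), (98, np.int64(38), np.int64(46), np.int64(149)), (99, np.int64(109), np.int64(126), np.int64(147)), (100, np.int64(118), np.int64(133), np.int64(133)), (101, np.int64(128), np.int64(145), np.int64(141)), (102, np.int64(139), np.int64(153), np.int64(149)), (103, np.int64(140), np.int64(156), np.int64(151)), (104, np.int64(141), np.int64(157), np.int64(152)), (105, np.int64(139), np.int64(155), np.int64(152)), (106, np.int64(140), np.int64(157), np.int64(152)), (107, np.int64(140), np.int64(156), np.int64(152)), (108, np.int64(140), np.int64(157), np.int64(152)), (109, np.int64(139)
[... 5418 characters left out ...]
38), np.int64(158), np.int64(157)), (301, np.int64(133), np.int64(155), np.int64(159)), (302, np.int64(63), np.int64(73), np.int64(145)), (303, np.int64(4), np.int64(15), np.int64(145)), (304, np.int64(0), np.int64(0), np.int64(146)), (305, np.int64(42), np.int64(51), np.int64(148)), (306, np.int64(117), np.int64(135), np.int64(148)), (307, np.int64(130), np.int64(148), np.int64(148)), (308, np.int64(131), np.int64(148), np.int64(148)), (309, np.int64(129), np.int64(148), np.int64(147)), (310, np.int64(129), np.int64(149), np.int64(147)), (311, np.int64(130), np.int64(149), np.int64(148)), (312, np.int64(130), np.int64(150), np.int64(149)), (313, np.int64(132), np.int64(151), np.int64(149))]
```

The numbers show the plate inside the lines and square, but about 1.4 mm off towards +y and only about 1 mm clear of the far end line. I'll slide it by that amount while still gripped, then release.

```bash
python3 -m inch '[{"xyz":[-0.15,-0.05,0],"spin":0},{"xyz":[-0.3,-0.1,0],"spin":0},{"xyz":[-0.38,-0.14,0],"spin":0},{"xyz":[-0.38,-0.14,0],"spin":0},{"xyz":[-0.38,-0.14,0.03],"spin":0},{"xyz":[-0.38,-0.14,0.03],"spin":0}]'
python3 - <<'E'
from h import *
snap('wrist','w10.png'); im=cv2.imread('pics/raw_w10.png').astype(int)
for c in (225,285): print(c,[(v,int(im[v,c,1]),int(im[v,c,2])) for v in range(86,106)])
for y in (120,200): print(y,[(u,int(im[y,u,1])) for u in range(198,220)],'\n',[(u,int(im[y,u,1])) for u in range(294,316)])
print('end w', px2w('wrist',258,96.5,4,'w10.png'))
E
```

```text
t: 16.85
ee_pos: [552.6, 212.4, 4.6]
orientation: [0.163, -3.128, 0.0]
ft_force: [-1.4, 0.3, 1.7]
width: 49.4
225 [(86, 148, 150), (87, 124, 149), (88, 67, 150), (89, 19, 148), (90, 2, 148), (91, 24, 149), (92, 80, 149), (93, 132, 147), (94, 147, 147), (95, 150, 148), (96, 149, 149), (97, 148, 148), (98, 153, 152), (99, 155, 153), (100, 146, 144), (101, 150, 145), (102, 155, 150), (103, 155, 150), (104, 156, 151), (105, 155, 150)]
285 [(86, 148, 147), (87, 145, 149), (88, 83, 149), (89, 24, 150), (90, 8, 149), (91, 11, 150), (92, 60, 149), (93, 129, 148), (94, 149, 151), (95, 150, 150), (96, 146, 145), (97, 145, 144), (98, 147, 146), (99, 149, 148), (100, 140, 139), (101, 149, 145), (102, 157, 153), (103, 158, 153), (104, 158, 154), (105, 158, 154)]
120 [(198, 148), (199, 146), (200, 148), (201, 150), (202, 148), (203, 74), (204, 17), (205, 2), (206, 26), (207, 88), (208, 143), (209, 150), (210, 149), (211, 151), (212, 149), (213, 133), (214, 121), (215, 151), (216, 156), (217, 155), (218, 156), (219, 155)] 
 [(294, 156), (295, 157), (296, 158), (297, 158), (298, 159), (299, 156), (300, 158), (301, 172), (302, 151), (303, 152), (304, 154), (305, 154), (306, 151), (307, 150), (308, 127), (309, 59), (310, 14), (311, 3), (312, 37), (313, 104), (314, 140), (315, 150)]
200 [(198, 148), (199, 150), (200, 146), (201, 147), (202, 150), (203, 150), (204, 153), (205, 150), (206, 143), (207, 83), (208, 21), (209, 0), (210, 34), (211, 107), (212, 138), (213, 145), (214, 148), (215, 148), (216, 133), (217, 126), (218, 147), (219, 153)] 
 [(294, 155), (295, 155), (296, 156), (297, 155), (298, 163), (299, 150), (300, 152), (301, 154), (302, 154), (303, 148), (304, 99), (305, 40), (306, 4), (307, 20), (308, 85), (309, 143), (310, 151), (311, 153), (312, 152), (313, 152), (314, 149), (315, 150)]
end w [463.57316235 204.52774949   4.        ]
```

```bash
python3 -m inch '[{"xyz":[0,0,0],"spin":0},{"xyz":[0,0,0],"spin":0},{"xyz":[0,0,0],"spin":0},{"xyz":[0,0,-0.5],"spin":0},{"xyz":[0,0,-1.5],"spin":0},{"xyz":[0,0,-4],"spin":0},{"xyz":[0,0,-8],"spin":0},{"xyz":[0,0,-12],"spin":0},{"xyz":[0,-4,-15],"spin":0},{"xyz":[0,-8,-16],"spin":0},{"xyz":[0,-12,-16],"spin":0},{"xyz":[0,-16,-16],"spin":0},{"xyz":[0,-20,-16],"spin":0},{"xyz":[0,-24,-16],"spin":0},{"xyz":[0,-28,-16],"spin":0},{"xyz":[0,-32,-16],"spin":0},{"xyz":[0,-35,-16],"spin":0},{"xyz":[0,-36,-16],"spin":0},{"xyz":[0,-36,-16],"spin":0}]' 0.25
python3 - <<'E'
from h import *
o=snap('top','top2.png'); print(o['t']); snap('scene','s4.png')
a=cv2.imread('pics/raw_top2.png')[145:290,85:275]; b=cv2.imread('pics/raw_s4.png')[90:225,195:380]
cv2.imwrite('pics/fin.png',np.vstack([cv2.resize(a,(420,320),interpolation=2),cv2.resize(b,(420,280),interpolation=2)]))
E
```

```text
t: 18.8
ee_pos: [591.5, -146.6, 165.1]
orientation: [0.16, -3.129, 0.001]
ft_force: [0.2, -0.9, -0.1]
width: 66.0
18.8
```

View pics/fin.png

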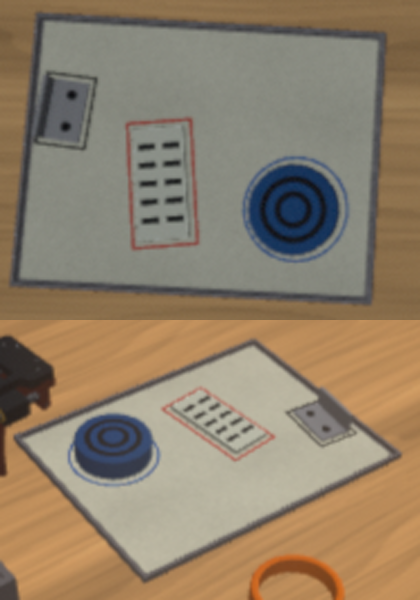

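The plate lies flat at (163,184), slots up and square inside the red lines. The cap is at (293,209) inside its circle (centre about (295,209)), and the bracket still sits in its outline. Handing in.

```bash
python3 -c "
from workcell import ctrl
print(ctrl.close_job())"
```

```text
the job is handed in; nothing more can be done
None
```

The kit is complete and I handed the job in at about 19 s of the 64 s allowed.

**What I did:**
- **Cap:** I pushed the tray cap with the half-open fingers into its blue circle, without lifting it.
- **Plate:** I pressed the orange end, and the plate tipped and stayed leaning. I then gripped it by its sides and set its low edge down in the red rectangle. From there I swung it flat and slid it about 4 mm to centre it before letting go.

**Last checks:**
- **Cap:** about 1.5 mm off the circle's centre in the wrist camera, with white visible all round in the final top view.
- **Plate:** slots up, flat and square. The side gaps were equal and the far end gap about 4.5 mm. The near end was hidden by the gripper, so I checked it only in the final pictures.
- **Bracket:** still in its outline in the final pictures.
- **Tape roll and carton:** I never went near them. I checked the roll only partly and the carton not at all in the final pictures.

**Things that did not go to plan:**
- The top and wrist cameras disagreed by about 3 mm, so I went by the wrist camera.
- The press met 33 N at z = 33 mm, above the 5 N in the description, because I drove on after the plate had reached its stop.
- One move call was refused for a missing field, and nothing moved.

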